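# Tip a cartridge over the stop and press it home in the dock

## Robot

A 7-joint arm with a two-finger parallel gripper is mounted at the origin on the work surface. World frame = base frame: x ahead of the robot, y to its left, z up, the work surface at z = 0. Lengths are in m, angles in rad, forces in N, time in s.
With the tool pointing down it reaches from about 0.4 to 0.85 m from the base axis. Payload 10.4 kg.
Tool frame: the origin (TCP) lies on the centre line of the jaws, within the pads' length; the fingertips stand 14 mm ahead of it and the grasp point (between the pads) lies 5 mm behind it; z points along the fingers, y is the line along which they close (so a half turn about z gives the same grasp; the last joint's range is limited). The gripper opens to 87 mm and grips with 3 to 60 N. Pads are 19 mm wide; open, the fingers measure 117 mm over their backs; the gripper's body (75 mm by 190 mm) begins 51 mm behind the grasp point.
Start: joints at [-1.212, 0.332, -0.065, 1.46, 0.022, 1.35, -0.088], TCP at [0.233, 0.58, 0.213] pointing down, gripper open.
Joint ranges: [-2.6, 2.6], [-0.5, 2.12], [-1.47, 1.34], [0.16, 2.42], [-1.27, 4.41], [0.06, 2.06], [-2.6, 2.6]. Speed limits (rad/s): [2.22, 2.22, 2.79, 2.79, 3.14, 3.14, 3.14].

## Interface

Orientations are given as a unit quaternion [x, y, z, w].
In Python, from bench import manip gives the robot as it stands.
- The arm moves only by the tool move_arm, never from a script. Its argument "commands" is a list that holds one entry, the list of rows, each a list of 7 numbers: the shift along the tool's x, y, z normalised to -1 to 1, where 1 is 15 cm, then the turn, a rotation vector about the tool's x, y, z normalised to -1 to 1, where 1 is 360 degrees, then the closure in counts, from 0 (fully open) to 255 (shut). A call has exactly 8 rows; each row shifts and turns the commanded pose from where the row before left it, along the tool's axes as they then stand; what a row does not reach is not made up. A row lasts 1/8 s, in which the tool goes at most 62.5 mm and 10.7 degrees, less where a joint would pass 70% of its speed; a pose out of reach is approached as far as the arm can. A call with a number of a shift or a turn outside -1 to 1 is refused whole. A call with a gripper value outside its range is refused whole. The fingers move at their own pace and stop on an object; the grip force is fixed at half the most. Time passes only in rows, so rows that do not move let the fingers close, or fill a call up. It gives the time, the measured TCP pose, the force, the opening and the grip force at its end, in the units of the state.
- manip.state(): the state, without advancing time (a new reading comes with each control period).
- manip.snapshot(name): name is "side" or "top"; returns a dict with "frame" (384x512x3 uint8, blue, green, red), "range_z" (384x512 float32, m along the optical axis (not along the pixel's ray), 0 where there is no reading), "camera_matrix" (3x3 intrinsics, pixels), "k1" (the pictures are not rectified: a ray, as slopes to the right and down, at radius r is drawn at 1 + k1 r^2 times it, then the intrinsics apply), "rvec" (rotation vector, rad) and "tvec" (3), from world to camera coordinates, as OpenCV has them. Camera axes: x right, y down, z forward; pixel columns grow to the right and rows downward; lengths in m; the calibration is good to about 2 mm. A picture is of the moment at which its call begins.
- manip.sign_off(): hands the job in; it is judged then, once.
The state is a dict: "time": time; "qpos": joint angles; "joint_vel": joint speeds; "tau": joint torques, N m; "tool_pos": TCP position; "ee_rot": TCP orientation; "force": force on the tool from outside, world axes, zero at the start; "ft_torque": the same for the moment, N m; "grip_width": opening from 0.0 (shut) to 1.0 (fully open); "grasp_force": force on a finger pad.
Only numpy, scipy, OpenCV 4.12 (cv2) and the standard library are available. Lean on these libraries where they do the work, as an engineer would, in place of code of your own. Each camera call takes 0.05 s, during which the arm holds its last target. There are 200 camera calls.

## Task

Slide the standing white cartridge along the apron until its foot meets the low orange stop, then push high on it so that it tips over the stop and lies on its side on the padded bed. Then slide it on from behind until it meets the brass spring plate, press it there with about 10 N for a full second, and let go, leaving it lying against the plate. Never load the cartridge with more than 15 N, and leave the other things on the cart where they are.

Things in the scene. Friction and masses are not known exactly. Their poses are not given: they have to be found in the camera images.
- dock: Fixed loading dock, 112 mm wide. Origin on the cart top under the middle of the orange stop's face; x runs from the aluminium apron (x -125 to 0 mm, top z 3 mm) over the stop along the padded black bed (top z 13 mm) to the spring plate: the pushing direction. Rails: inner faces y +-48 mm, tops z 28 mm.
- stop: Low orange stop bar across the dock, 8 mm along x, 96 mm wide, top 13 mm above the cart (10 mm above the apron). Same origin and axes as the dock: the face that the cartridge's foot meets is at x = 0. Rigid.
- backstop: Grey housing across the far end of the dock, 36 mm thick, its top 62 mm above the cart, carrying in front a brass spring plate 64 mm wide, 6 mm thick, 1 to 43 mm above the bed. Origin at bed height, 150 mm along the dock's x; axes as the dock's. The plate's face is hand-set anywhere from x -10 to +2 mm here (not measured) and gives up to 6 mm along +x on a stiff spring (about 7 N per mm).
- cartridge: White cartridge, grey band near the top, blue label on its rear (-x) face: a box 50 (x) by 70 (y) by 100 mm (z), 0.28 to 0.45 kg, friction 0.5 to 0.7. Origin: centre of its foot, z to its top. Starts standing on the apron, foot 15 to 45 mm short of the stop, its x within 0.12 rad of the dock's x. Tipped (foot about 20 mm short of the stop), z points along the dock's x and x down.
- cartridge_top (a point): Centre of the cartridge's top face, 100 mm from the centre of its foot; this face meets the plate.
- stapler: Chrome stapler, 135 by 34 by 52 mm, origin under its centre. Bystander.
- pen_cup: Orange plastic pen cup, 76 mm across, 95 mm high, pens up to 160 mm, origin under its centre. Bystander.
- acrylic_block: Clear acrylic cube, 50 mm, origin under its centre. Bystander.
- marble_dish: Small glass dish with marbles, 100 mm across, 28 mm high, origin under its centre. Bystander.
- note_pad: Yellow pad of notes, 76 by 76 by 22 mm, origin under its centre. Bystander.
- carton: Small cardboard carton with a blue band, 65 by 85 by 115 mm high, origin under its centre. Bystander.
There are look-alikes about, which are no part of the job. Several things have the shape of the cartridge; the one meant has the colours described above.

How it is judged:
By the outcome, as a careful person would: the job done as asked, in the order asked, and still so for the second after the job is handed in, with the robot touching nothing.
It also fails if it takes over 56 s, if anything falls off the work surface, if the arm or the gripper's body presses on something with over 40 N, if the wrist force passes 120 N, or if a joint passes its speed limit or range.

## Working session

There is one attempt and no reset: what is moved stays moved. The work goes in short steps, Python scripts to look and compute and a tool call to move; the robot and the scene stay as the last step left them, time stands still between calls to the robot, and variables do not carry over. Pictures are saved under pics/ and viewed, at most 10 in all, crops included, and the job is handed in when it is done.

Besides the shell and the picture viewer there is one more tool, called in YAML: its name, and indented under it one key for each argument. move_arm: Moves the arm, as the interface text tells. Its arguments: {"type":"object","properties":{"commands":{"type":"array","items":{"type":"array","items":{"type":"array","items":{"type":"number"}}}}},"required":["commands"]}

```bash
mkdir -p pics
cat > h.py <<'E'
import numpy as np, cv2
from bench import manip
def snap(n):
    s=manip.snapshot(n); return s
def pts(s):
    """world point of each pixel from depth"""
    K=np.array(s["camera_matrix"]);k=s["k1"];H,W=s["range_z"].shape
    R=cv2.Rodrigues(np.array(s["rvec"],float))[0];t=np.array(s["tvec"],float).ravel()
    u,v=np.meshgrid(np.arange(W),np.arange(H)); p=np.stack([u,v],-1).reshape(-1,1,2).astype(float)
    r=cv2.undistortPoints(p,K,np.array([k,0,0,0,0.])).reshape(H,W,2)
    d=np.dstack([r,np.ones((H,W))]); 
    ray=d@R; c=-R.T@t
    P=c+ray*s["range_z"][...,None]; P[s["range_z"]==0]=np.nan
    return P,ray,c
def onplane(ray,c,u,v,z):
    d=ray[int(round(v)),int(round(u))]; return c+d*(z-c[2])/d[2]
E
python3 - <<'E'
from h import *
for n in("side","top"):
    s=snap(n); P,ray,c=pts(s); print(n,c.round(3),s["camera_matrix"],s["k1"])
    cv2.imwrite(f"pics/{n}0.png",s["frame"]); np.savez(f"pics/{n}0.npz",P=P,ray=ray,c=c)
st=manip.state(); print({k:np.round(v,3) for k,v in st.items()})
E
```

```text
side [ 0.429 -0.726  0.744] [[368.57002123   0.         252.14733155]
 [  0.         368.57002123 189.71225779]
 [  0.           0.           1.        ]] -0.06693540988118177
top [0.329 0.002 1.386] [[395.91459964   0.         253.64877121]
 [  0.         395.91459964 190.0955947 ]
 [  0.           0.           1.        ]] -0.11370614072176924
{'time': np.float64(0.1), 'qpos': array([-1.212,  0.333, -0.065,  1.461,  0.022,  1.35 , -0.089]), 'joint_vel': array([-0.   , -0.001,  0.001, -0.003,  0.001,  0.   ,  0.   ]), 'tau': array([ 2.0000e-03, -6.2454e+01,  2.5000e-02, -3.9072e+01, -6.1000e-02,
        3.7000e-02,  0.0000e+00]), 'tool_pos': array([0.233, 0.58 , 0.212]), 'ee_rot': array([ 0.19 ,  0.982, -0.001, -0.   ]), 'force': array([ 0.348, -1.248, -0.232]), 'ft_torque': array([-0.017, -0.028, -0.005]), 'grasp_force': np.float64(0.0), 'grip_width': np.float64(1.004)}
```

View pics/side0.png

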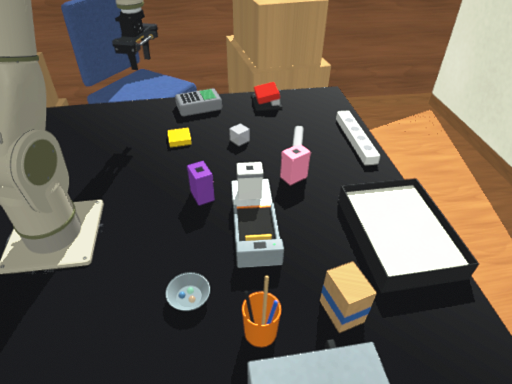

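View pics/top0.png

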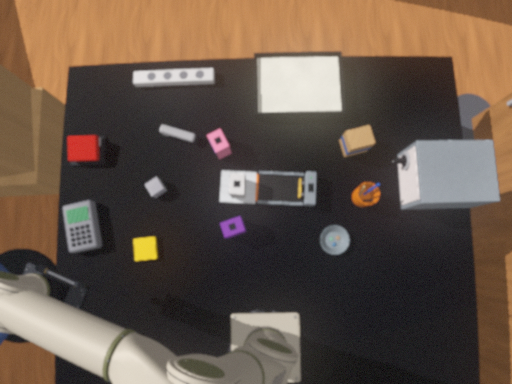

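The side view shows the dock at about (255,220), running toward the camera (world −y). Three pieces share the cartridge's shape: white at (250,183), pink at (295,165) and purple at (201,183). The white one on the apron matches the description, and I'll confirm it in a crop.

Run:
```python
from h import *
a=cv2.imread("pics/side0.png")[150:275,180:330]; b=cv2.imread("pics/top0.png")[155:220,205:330]
A=cv2.resize(a,None,fx=3,fy=3,interpolation=cv2.INTER_CUBIC);B=cv2.resize(b,None,fx=3.0,fy=3.0,interpolation=cv2.INTER_CUBIC)
o=np.zeros((375+195,450,3),np.uint8);o[:375]=A;o[375:,:375]=B
cv2.imwrite("pics/crop1.png",o)
for n in("side","top"):
    D=np.load(f"pics/{n}0.npz");P=D["P"];im=cv2.imread(f"pics/{n}0.png");hsv=cv2.cvtColor(im,cv2.COLOR_BGR2HSV)
    # region around dock
    near=(np.abs(P[...,0]-0.48)<0.15)&(np.abs(P[...,1])<0.25)
    for nm,lo,hi in(("orange stop",(5,90,80),(20,255,255)),("yellow/brass",(21,90,80),(35,255,255))):
        m=cv2.inRange(hsv,lo,hi)>0; m&=near
        nn,l,stt,cen=cv2.connectedComponentsWithStats(m.astype(np.uint8))
        for i in range(1,nn):
            if stt[i,4]>8:
                q=P[l==i]; print(n,nm,cen[i].round(0),stt[i,4],np.nanmedian(q,0).round(3),np.nanmin(q,0).round(3),np.nanmax(q,0).round(3))
    # surfaces by height
    for zlo,zhi,nm in((0.095,0.112,"cart top"),(0.052,0.07,"backstop"),(0.022,0.034,"rails")):
        m=near&(P[...,2]>zlo)&(P[...,2]<zhi)&(np.abs(P[...,0]-0.43)<0.09)
        nn,l,stt,cen=cv2.connectedComponentsWithStats(m.astype(np.uint8))
        for i in range(1,nn):
            if stt[i,4]>40:
                q=P[l==i][:,:2].astype(np.float32); r=cv2.minAreaRect(q); print(n,nm,cen[i].round(0),stt[i,4],np.round(r[0],3),np.round(r[1],3),round(r[2],1),np.nanmedian(P[l==i][:,2]).round(3))
```

```text
side orange stop [251. 207.] 75 [0.541 0.015 0.013] [0.504 0.007 0.011] [0.598 0.024 0.016]
side orange stop [264. 284.] 10 [ 0.537 -0.236 -0.001] [ 0.535 -0.247 -0.003] [ 0.539 -0.224  0.002]
side yellow/brass [258. 237.] 143 [ 0.539 -0.132  0.052] [ 0.509 -0.137  0.012] [ 0.572 -0.087  0.059]
side cart top [199. 170.] 303 [0.409 0.099] [0.051 0.074] 18.1 0.1
side backstop [202. 186.] 117 [0.399 0.08 ] [0.041 0.081] 57.1 0.061
side backstop [245. 248.] 221 [ 0.502 -0.165] [0.036 0.038] 82.7 0.061
side rails [202. 194.] 73 [0.398 0.081] [0.041 0.082] 55.0 0.027
side rails [236. 223.] 112 [ 0.493 -0.055] [0.139 0.008] 85.8 0.028
side rails [245. 260.] 51 [ 0.5   -0.181] [0.005 0.039] 81.5 0.028
side rails [196. 278.] 140 [ 0.38  -0.216] [0.03  0.082] 58.0 0.025
top orange stop [257. 187.] 76 [0.55  0.017 0.013] [0.503 0.009 0.001] [0.597 0.022 0.021]
top yellow/brass [299. 188.] 69 [ 0.539 -0.127  0.049] [ 0.505 -0.14   0.011] [ 0.577 -0.123  0.061]
top cart top [236. 193.] 45 [0.515 0.085] [0.046 0.009] 85.7 0.103
top cart top [232. 227.] 332 [0.405 0.1  ] [0.051 0.07 ] 17.8 0.1
top backstop [310. 198.] 139 [ 0.5   -0.161] [0.034 0.042] 86.9 0.062
top rails [279. 203.] 116 [ 0.489 -0.06 ] [0.156 0.009] 85.9 0.028
top rails [326. 233.] 60 [ 0.381 -0.216] [0.028 0.082] 54.4 0.027
```

View pics/crop1.png

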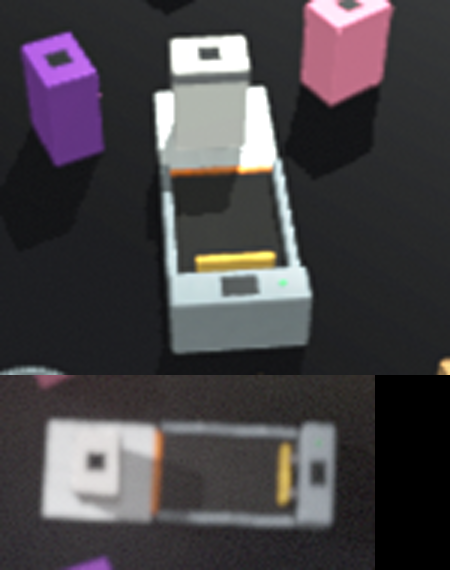

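The crop confirms it: the white cartridge with a grey band stands on the apron, centred near (210,90) in the enlargement, behind the orange stop. The brass plate is at (235,262). My height masks cut the dock off in x, so I'll measure again with a proper window.

Run:
```python
from h import *
for n in("side","top"):
    D=np.load(f"pics/{n}0.npz");P=D["P"];X,Y,Z=P[...,0],P[...,1],P[...,2]
    def rect(nm,m,mn=30):
        nn,l,st,cen=cv2.connectedComponentsWithStats(m.astype(np.uint8))
        for i in range(1,nn):
            if st[i,4]>=mn:
                q=P[l==i];r=cv2.minAreaRect(q[:,:2].astype(np.float32));e=np.linalg.eigh(np.cov(q[:,:2].T))[1][:,1]
                print(n,nm,cen[i].round(0),st[i,4],"c",np.round(r[0],4),"sz",np.round(r[1],3),"ang",round(r[2],2),"z",np.median(q[:,2]).round(4),"med",np.median(q,0).round(4),"maj",np.degrees(np.arctan2(e[1],e[0])).round(1))
    box=(X>.46)&(X<.64)
    rect("carttop",box&(Y>0)&(Y<.16)&(Z>.094)&(Z<.112))
    rect("backstop",box&(Y<-.13)&(Y>-.22)&(Z>.056)&(Z<.068))
    rect("plate",box&(Y<-.10)&(Y>-.142)&(Z>.045)&(Z<.066))
    rect("rail",box&(Y<.03)&(Y>-.14)&(Z>.022)&(Z<.034))
    rect("bed",box&(Y<0)&(Y>-.13)&(Z>.009)&(Z<.017))
    rect("apron",box&(Y>0)&(Y<.18)&(Z>.0015)&(Z<.008))
# neighbours
D=np.load("pics/top0.npz");P=D["P"]
for z0 in(.02,):
    m=(P[...,2]>z0)&(P[...,2]<.2)&(P[...,0]>.3); nn,l,st,cen=cv2.connectedComponentsWithStats(m.astype(np.uint8))
    for i in range(1,nn):
        if st[i,4]>60: q=P[l==i];print(cen[i].round(0),st[i,4],np.nanmin(q,0).round(3),np.nanmax(q,0).round(3))
```

```text
side carttop [250. 169.] 335 c [0.5498 0.0804] sz [0.053 0.071] ang 85.05 z 0.1028 med [0.5495 0.075  0.1028] maj 174.4
side backstop [260. 246.] 581 c [ 0.5378 -0.1666] sz [0.037 0.112] ang 86.55 z 0.0618 med [ 0.536  -0.1695  0.0618] maj 176.0
side plate [258. 237.] 120 c [ 0.5405 -0.1306] sz [0.009 0.063] ang 86.36 z 0.0538 med [ 0.539  -0.1321  0.0538] maj 176.0
side rail [275. 221.] 119 c [ 0.5973 -0.0583] sz [0.134 0.008] ang 85.97 z 0.0277 med [ 0.5968 -0.0627  0.0277] maj 86.0
side rail [236. 223.] 112 c [ 0.4935 -0.0548] sz [0.139 0.008] ang 85.8 z 0.0278 med [ 0.4934 -0.0563  0.0278] maj 85.5
side bed [255. 223.] 903 c [ 0.5461 -0.0526] sz [0.11  0.096] ang 86.2 z 0.0132 med [ 0.5466 -0.0506  0.0132] maj -146.9
side apron [254. 195.] 458 c [0.5631 0.0922] sz [0.129 0.136] ang 84.16 z 0.0034 med [0.5662 0.0597 0.0034] maj -172.5
top carttop [237. 184.] 325 c [0.5448 0.0835] sz [0.05 0.07] ang 87.61 z 0.1031 med [0.5452 0.0821 0.1031] maj 174.3
top backstop [310. 188.] 338 c [ 0.5341 -0.1636] sz [0.036 0.112] ang 85.29 z 0.0625 med [ 0.5304 -0.1638  0.0625] maj 175.7
top plat
[... 882 characters left out ...]
3. 148.] 777 [0.653 0.583 0.022] [0.743 0.694 0.074]
[448. 174.] 6347 [ 0.459 -0.752  0.02 ] [ 0.66  -0.441  0.199]
[282. 173.] 114 [ 0.583 -0.145  0.02 ] [0.6   0.009 0.036]
[308. 189.] 463 [ 0.477 -0.186  0.022] [ 0.59  -0.124  0.073]
[237. 185.] 387 [0.509 0.057 0.022] [0.58  0.109 0.112]
[155. 187.] 252 [0.519 0.339 0.021] [0.586 0.407 0.057]
[367. 193.] 365 [ 0.471 -0.389  0.02 ] [ 0.541 -0.312  0.161]
[ 81. 226.] 1526 [0.328 0.571 0.02 ] [0.512 0.704 0.064]
[279. 203.] 123 [ 0.48  -0.137  0.02 ] [0.497 0.018 0.035]
[232. 227.] 365 [0.375 0.06  0.023] [0.437 0.139 0.108]
[335. 239.] 226 [ 0.313 -0.292  0.02 ] [ 0.409 -0.197  0.037]
[145. 248.] 366 [0.303 0.373 0.02 ] [0.379 0.45  0.031]
```

The cartridge's front face is about 37 mm short of the stop, with lateral offset about −4 mm and yaw within 2° of the dock. My dock frame is O≈(0.547, 0.020) with x-direction −94°. The plan is to yaw the tool so the fingers straddle the push line and partly close them.

move_arm:
  commands:
    - [[0,0,0,0,0,0.025,160],[0,0,0,0,0,0.025,160],[0,0,0,0,0,0.025,160],[0,0,0,0,0,0.025,160],[0,0,0,0,0,0.025,160],[0,0,0,0,0,0.025,160],[0,0,0,0,0,0.025,160],[0,0,0,0,0,0.025,160]]

```text
time: 1.1
tool_pos: [0.2327, 0.5798, 0.2127]
ee_rot: [0.732, 0.681, -0.0, 0.0]
force: [0.4, 0.3, 0.8]
grip_width: 0.376
grasp_force: 0.0
```

```bash
cat >> h.py <<'E'
from scipy.spatial.transform import Rotation as Ro
O=np.array([.547,.020,0]); d=np.array([-.0698,-.9976,0]); e=np.array([.9976,-.0698,0])
def W(s,l,z): return O+s*d+l*e+[0,0,z]
def go(*tg):
    st=manip.state();R=Ro.from_quat(st["ee_rot"]).as_matrix();p=np.array(st["tool_pos"])
    r=p-O
    print("t",round(st["time"],2),"s,l,z",np.round([r@d,r@e,p[2]],4),"F d,e,z",np.round([st["force"]@d,st["force"]@e,st["force"][2]],2),"grip",round(st["grip_width"],3),"zaxis d,e,z",np.round([R[:,2]@d,R[:,2]@e,R[2,2]],3),"y·d",round(R[:,1]@d,3))
    for t in tg: 
        w=W(*t); print(t,"units",np.round(R.T@(w-p)/.15,3)); p=w
E
python3 -c "
from h import *
go((-.135,-.005,.213))"
```

```text
t 1.1 s,l,z [-0.5365 -0.3526  0.2127] F d,e,z [-0.28  0.41  0.83] grip 0.376 zaxis d,e,z [ 0.001 -0.    -1.   ] y·d 0.003
(-0.135, -0.005, 0.213) units [-2.67   2.325 -0.   ]
```

move_arm:
  commands:
    - [[-0.22,0.2,0,0,0,0,160],[-0.22,0.2,0,0,0,0,160],[-0.22,0.2,0,0,0,0,160],[-0.22,0.2,0,0,0,0,160],[-0.22,0.2,0,0,0,0,160],[-0.22,0.2,0,0,0,0,160],[-0.22,0.2,0,0,0,0,160],[-0.22,0.2,0,0,0,0,160]]

```text
time: 2.1
tool_pos: [0.4551, 0.299, 0.2129]
ee_rot: [0.731, 0.683, -0.0, -0.0]
force: [0.9, -0.0, -0.1]
grip_width: 0.371
grasp_force: 0.0
```

move_arm:
  commands:
    - [[-0.2,0.18,0,0,0,0,160],[-0.2,0.18,0,0,0,0,160],[-0.2,0.18,0,0,0,0,160],[-0.2,0.18,0,0,0,0,160],[0,0,0,0,-0.019,0,160],[0,0,0,0,-0.019,0,160],[0,0,0,0,-0.018,0,160],[0,0,0,0,0,0,160]]

```text
time: 3.1
tool_pos: [0.5532, 0.1759, 0.2114]
ee_rot: [0.718, 0.674, -0.129, 0.119]
force: [-0.3, -0.2, 0.5]
grip_width: 0.371
grasp_force: 0.0
```

```bash
python3 -c "
from h import *
go((-.127,-.008,.1),(-.127,-.008,.04),(-.116,-.008,.04))"
```

```text
t 3.1 s,l,z [-0.156  -0.0047  0.2114] F d,e,z [ 0.18 -0.31  0.52] grip 0.371 zaxis d,e,z [ 0.346 -0.    -0.938] y·d -0.007
(-0.127, -0.008, 0.1) units [ 0.075 -0.021  0.764]
(-0.127, -0.008, 0.04) units [0.138 0.001 0.375]
(-0.116, -0.008, 0.04) units [-0.069 -0.     0.025]
```

move_arm:
  commands:
    - [[0.012,-0.0035,0.127,0,0,0,160],[0.012,-0.0035,0.127,0,0,0,160],[0.012,-0.0035,0.127,0,0,0,160],[0.013,-0.0035,0.127,0,0,0,160],[0.013,-0.0035,0.127,0,0,0,160],[0.013,-0.0035,0.127,0,0,0,160],[0,0,0,0,0,0,160],[0,0,0,0,0,0,160]]

```text
time: 4.1
tool_pos: [0.5495, 0.1446, 0.103]
ee_rot: [0.72, 0.672, -0.127, 0.119]
force: [0.3, -0.1, 0.5]
grip_width: 0.374
grasp_force: 0.0
```

Run:
```python
from h import *
go((-.127,-.008,.04))
a=snap("side")["frame"][120:230,170:330];b=snap("top")["frame"][110:240,190:330]
A=cv2.resize(a,None,fx=4,fy=4,interpolation=cv2.INTER_CUBIC)[:, :]
B=cv2.resize(b,None,fx=3.38,fy=3.38,interpolation=cv2.INTER_CUBIC)
A=cv2.resize(A,(400,275));B=cv2.resize(B,(400,371))
cv2.imwrite("pics/c2.png",np.hstack([cv2.resize(a,(400,275),interpolation=cv2.INTER_CUBIC),cv2.resize(b,(400,371),interpolation=cv2.INTER_CUBIC)[:275]]))
```

```text
t 4.1 s,l,z [-0.1244 -0.0062  0.103 ] F d,e,z [0.11 0.26 0.46] grip 0.374 zaxis d,e,z [ 0.343  0.001 -0.939] y·d -0.001
(-0.127, -0.008, 0.04) units [ 0.16  -0.013  0.388]
```

View pics/c2.png

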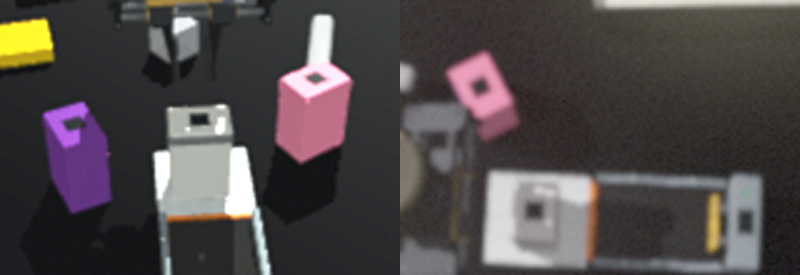

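The view shows the fingers behind the cartridge, at (175,60) and (213,60), straddling its axis. Purple at (80,155) and pink at (315,110) are clear on either side, so I'm descending between them.

move_arm:
  commands:
    - [[0.02,-0.002,0.049,0,0,0,160],[0.02,-0.002,0.049,0,0,0,160],[0.02,-0.002,0.049,0,0,0,160],[0.02,-0.002,0.049,0,0,0,160],[0.02,-0.001,0.048,0,0,0,160],[0.02,-0.001,0.048,0,0,0,160],[0.02,-0.001,0.048,0,0,0,160],[0.02,-0.001,0.048,0,0,0,160]]

```text
time: 5.2
tool_pos: [0.5474, 0.1474, 0.0385]
ee_rot: [0.719, 0.672, -0.128, 0.119]
force: [-0.0, 0.2, 0.1]
grip_width: 0.372
grasp_force: 0.0
```

Run:
```python
from h import *
go((-.112,-.008,.04),(-.068,-.008,.04))
```

```text
t 5.2 s,l,z [-0.1272 -0.0085  0.0385] F d,e,z [-0.18 -0.04  0.1 ] grip 0.372 zaxis d,e,z [ 0.345  0.001 -0.939] y·d -0.002
(-0.112, -0.008, 0.04) units [-0.098  0.003  0.026]
(-0.068, -0.008, 0.04) units [-0.275 -0.001  0.101]
```

move_arm:
  commands:
    - [[-0.025,0,0.009,0,0,0,160],[-0.025,0,0.009,0,0,0,160],[-0.025,0,0.009,0,0,0,160],[-0.025,0,0.009,0,0,0,160],[-0.0125,0,0.0046,0,0,0,160],[-0.0125,0,0.0046,0,0,0,160],[-0.0125,0,0.0046,0,0,0,160],[-0.0125,0,0.0046,0,0,0,160]]

```text
time: 6.2
tool_pos: [0.5458, 0.1235, 0.0391]
ee_rot: [0.719, 0.672, -0.128, 0.119]
force: [0.4, -0.1, -0.3]
grip_width: 0.372
grasp_force: 0.0
```

move_arm:
  commands:
    - [[-0.0125,0,0.0046,0,0,0,160],[-0.0125,0,0.0046,0,0,0,160],[-0.0125,0,0.0046,0,0,0,160],[-0.0125,0,0.0046,0,0,0,160],[-0.0125,0,0.0046,0,0,0,160],[-0.0125,0,0.0046,0,0,0,160],[-0.0125,0,0.0046,0,0,0,160],[-0.0125,0,0.0046,0,0,0,160]]

```text
time: 7.2
tool_pos: [0.5448, 0.1077, 0.0392]
ee_rot: [0.719, 0.672, -0.128, 0.119]
force: [0.2, 2.7, 0.3]
grip_width: 0.371
grasp_force: 1.2
```

```bash
cat >> h.py <<'E'
def top():
    """cartridge top face centre (standing) in dock frame from both views"""
    for n in("top","side"):
        P=pts(snap(n))[0]; q=P[np.isfinite(P).all(-1)]
        S=(q-O)@d; L=(q-O)@e; m=(S>-.13)&(S<.1)&(np.abs(L)<.06)&(abs(q[:,2]-.103)<.006)
        if m.sum()>20:
            r=cv2.minAreaRect(np.c_[S[m],L[m]].astype(np.float32)); print(n,"top c",np.round(r[0],4),np.round(r[1],3),round(r[2],1),m.sum())
E
python3 - <<'E'
from h import *
go()
top()
E
```

```text
t 7.2 s,l,z [-0.0873 -0.0084  0.0392] F d,e,z [-2.73 -0.    0.29] grip 0.371 zaxis d,e,z [ 0.344  0.001 -0.939] y·d -0.002
top top c [-0.0667 -0.0073] [0.07  0.071] 2.9 321
side top c [-0.0665 -0.0022] [0.082 0.071] 1.7 357
```

move_arm:
  commands:
    - [[-0.0125,0,0.0046,0,0,0,160],[-0.0125,0,0.0046,0,0,0,160],[-0.0125,0,0.0046,0,0,0,160],[-0.0125,0,0.0046,0,0,0,160],[-0.0125,0,0.0046,0,0,0,160],[-0.0125,0,0.0046,0,0,0,160],[-0.0125,0,0.0046,0,0,0,160],[0,0,0,0,0,0,160]]

```text
time: 8.3
tool_pos: [0.5437, 0.0933, 0.0391]
ee_rot: [0.719, 0.672, -0.128, 0.12]
force: [-0.0, 2.7, -0.6]
grip_width: 0.374
grasp_force: 0.7
```

Run:
```python
from h import *
go()
a=[]
for n in("top","side"):
    s=snap(n);P=pts(s)[0]
    S=(P-O)@d;L=(P-O)@e
    hsv=cv2.cvtColor(s["frame"],cv2.COLOR_BGR2HSV)
    m=(np.abs(L)<.025)&(S>-.1)&(S<.03)&(abs(P[...,2]-.103)<.003)
    t=S[m]; print(n,"top face S front pct",np.percentile(t,[90,95,98,99.5]).round(4))
    o=(cv2.inRange(hsv,(4,80,60),(20,255,255))>0)&(np.abs(L)<.05)&(abs(S)<.03)&(abs(P[...,2]-.013)<.004)
    print(n,"stop S pct",np.percentile(S[o],[2,10,50,90,98]).round(4),o.sum())
    f=s["frame"]; 
    if n=="side": cv2.imwrite("pics/c3.png",cv2.resize(f[150:240,210:300],None,fx=6,fy=6,interpolation=cv2.INTER_CUBIC))
```

```text
t 8.3 s,l,z [-0.0729 -0.0084  0.0391] F d,e,z [-2.71 -0.21 -0.62] grip 0.374 zaxis d,e,z [ 0.345  0.001 -0.939] y·d -0.002
top top face S front pct [-0.0216 -0.0194 -0.0183 -0.0178]
top stop S pct [-0.0024 -0.0014  0.0038  0.0086  0.0099] 68
side top face S front pct [-0.0176 -0.0154 -0.0146 -0.0141]
side stop S pct [-0.0013  0.0003  0.004   0.0093  0.0103] 92
```

View pics/c3.png

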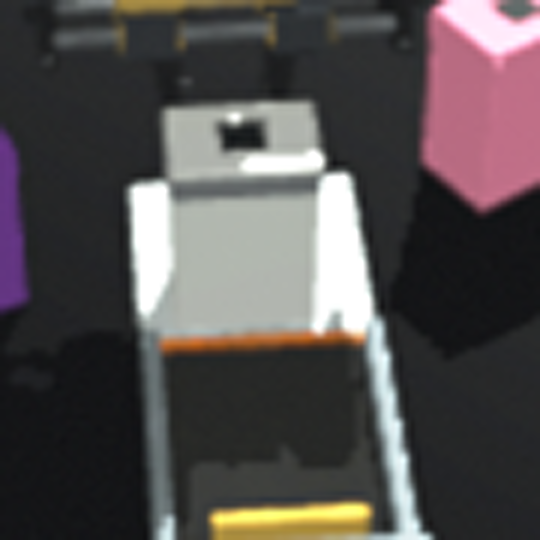

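The foot (y≈325) is still short of the stop (y≈340), with a gap of about 14±3 mm. The cartridge is square to the dock and sliding at about 2.7 N, so I'll creep on.

move_arm:
  commands:
    - [[-0.0075,0,0.0027,0,0,0,160],[-0.0075,0,0.0027,0,0,0,160],[-0.0075,0,0.0027,0,0,0,160],[-0.0075,0,0.0027,0,0,0,160],[-0.0075,0,0.0027,0,0,0,160],[-0.0075,0,0.0027,0,0,0,160],[-0.0075,0,0.0027,0,0,0,160],[-0.0075,0,0.0027,0,0,0,160]]

```text
time: 9.4
tool_pos: [0.5431, 0.084, 0.0392]
ee_rot: [0.719, 0.672, -0.128, 0.119]
force: [0.9, 2.4, -1.2]
grip_width: 0.375
grasp_force: 1.2
```

move_arm:
  commands:
    - [[-0.003,0,0.0011,0,0,0,160],[-0.003,0,0.0011,0,0,0,160],[-0.003,0,0.0011,0,0,0,160],[-0.003,0,0.0011,0,0,0,160],[-0.003,0,0.0011,0,0,0,160],[-0.003,0,0.0011,0,0,0,160],[0,0,0,0,0,0,160],[0,0,0,0,0,0,160]]

```text
time: 10.4
tool_pos: [0.5429, 0.0812, 0.0392]
ee_rot: [0.719, 0.672, -0.128, 0.119]
force: [-0.2, 2.6, -0.1]
grip_width: 0.372
grasp_force: 1.1
```

move_arm:
  commands:
    - [[-0.0018,0,0.0006,0,0,0,160],[-0.0018,0,0.0006,0,0,0,160],[-0.0018,0,0.0006,0,0,0,160],[-0.0018,0,0.0006,0,0,0,160],[-0.0018,0,0.0006,0,0,0,160],[-0.0018,0,0.0006,0,0,0,160],[-0.0018,0,0.0006,0,0,0,160],[0,0,0,0,0,0,160]]

```text
time: 11.4
tool_pos: [0.543, 0.0796, 0.0394]
ee_rot: [0.719, 0.672, -0.127, 0.119]
force: [1.1, 5.3, 2.1]
grip_width: 0.374
grasp_force: 2.4
```

move_arm:
  commands:
    - [[-0.0018,0,0.0006,0,0,0,160],[-0.0018,0,0.0006,0,0,0,160],[-0.0018,0,0.0006,0,0,0,160],[-0.0018,0,0.0006,0,0,0,160],[-0.0018,0,0.0006,0,0,0,160],[-0.0018,0,0.0006,0,0,0,160],[0,0,0,0,0,0,160],[0,0,0,0,0,0,160]]

```text
time: 12.4
tool_pos: [0.5431, 0.0791, 0.0396]
ee_rot: [0.719, 0.673, -0.127, 0.119]
force: [-1.3, 8.6, 4.6]
grip_width: 0.373
grasp_force: 4.2
```

The foot is on the stop: force climbed to about 9 N at roughly 3 N/mm. Now I'll back off, rise, and push high.

move_arm:
  commands:
    - [[0.019,0,-0.007,0,0,0,160],[0.019,0,-0.007,0,0,0,160],[-0.023,0,-0.0625,0,0,0,160],[-0.023,0,-0.0625,0,0,0,160],[-0.023,0,-0.0625,0,0,0,160],[-0.023,0,-0.0625,0,0,0,160],[-0.023,0,-0.0625,0,0,0,160],[-0.023,0,-0.0625,0,0,0,160]]

```text
time: 13.4
tool_pos: [0.5431, 0.0835, 0.1]
ee_rot: [0.719, 0.672, -0.128, 0.119]
force: [0.9, 0.5, 0.4]
grip_width: 0.378
grasp_force: 0.0
```

move_arm:
  commands:
    - [[-0.0125,0,0.0046,0,0,0,160],[-0.0125,0,0.0046,0,0,0,160],[-0.0125,0,0.0046,0,0,0,160],[-0.0125,0,0.0046,0,0,0,160],[-0.0125,0,0.0046,0,0,0,160],[-0.02,0,0.0073,0,0,0,160],[-0.02,0,0.0073,0,0,0,160],[-0.02,0,0.0073,0,0,0,160]]

```text
time: 14.4
tool_pos: [0.5417, 0.0638, 0.0993]
ee_rot: [0.719, 0.672, -0.128, 0.119]
force: [0.1, 0.1, 1.4]
grip_width: 0.372
grasp_force: 0.0
```

Run:
```python
from h import *
go()
```

```text
t 14.4 s,l,z [-0.0433 -0.0083  0.0993] F d,e,z [-0.11  0.1   1.39] grip 0.372 zaxis d,e,z [ 0.345  0.001 -0.939] y·d -0.002
```

move_arm:
  commands:
    - [[-0.025,0,0.0092,0,0,0,160],[-0.025,0,0.0092,0,0,0,160],[-0.025,0,0.0092,0,0,0,160],[-0.025,0,0.0092,0,0,0,160],[-0.025,0,0.0092,0,0,0,160],[-0.025,0,0.0092,0,0,0,160],[-0.025,0,0.0092,0,0,0,160],[-0.025,0,0.0092,0,0,0,160]]

```text
time: 15.4
tool_pos: [0.5395, 0.0319, 0.0992]
ee_rot: [0.719, 0.672, -0.128, 0.119]
force: [-0.3, 0.5, -0.6]
grip_width: 0.373
grasp_force: 0.0
```

Run:
```python
from h import *
go()
a=snap("side")["frame"][130:270,180:330]
cv2.imwrite("pics/c4.png",cv2.resize(a,None,fx=4,fy=4,interpolation=cv2.INTER_CUBIC))
```

```text
t 15.4 s,l,z [-0.0113 -0.0083  0.0992] F d,e,z [-0.51 -0.31 -0.6 ] grip 0.373 zaxis d,e,z [ 0.345  0.001 -0.939] y·d -0.002
```

View pics/c4.png

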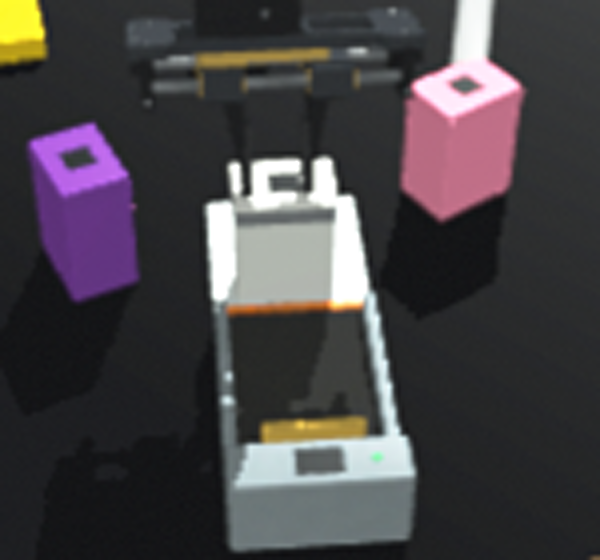

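The picture is ambiguous: the cartridge face still looks near upright (band at (285,212)) with the fingers close to its top. I'll check it with depth and a longer crop.

Run:
```python
from h import *
s=snap("side");P=pts(s)[0]
R=cv2.Rodrigues(np.array(s["rvec"],float))[0]
p,_=cv2.projectPoints(np.array([manip.state()["tool_pos"],W(-.05,0,.103),W(0,0,.103),W(0,0,.013)]),np.array(s["rvec"],float),np.array(s["tvec"],float),np.array(s["camera_matrix"]),np.array([s["k1"],0,0,0,0.]))
print(p.reshape(-1,2).round(1))
for v in range(150,212,3):
    for u in (251,):
        q=P[v,u]; print(v,u,np.round([(q-O)@d,(q-O)@e,q[2]],3),s["frame"][v,u])
t=snap("top");P=pts(t)[0]; row=[P[v,u] for v in (186,) for u in range(222,300,3)]
print([tuple(np.round([(q-O)@d,q[2]],3)) for q in row])
cv2.imwrite("pics/c5.png",np.hstack([cv2.resize(s["frame"][150:220,220:290],None,fx=5.7,fy=5.7,interpolation=cv2.INTER_NEAREST),cv2.resize(t["frame"][150:220,210:280],None,fx=5.7,fy=5.7,interpolation=cv2.INTER_NEAREST)]))
```

```text
[[248.7 180.1]
 [250.6 170. ]
 [252.  181.5]
 [251.8 205.6]]
150 251 [-0.014 -0.002  0.197] [93 93 88]
153 251 [-0.272  0.019 -0.   ] [49 47 46]
156 251 [-0.255  0.018 -0.   ] [47 45 44]
159 251 [-0.238  0.017 -0.   ] [46 47 45]
162 251 [-0.218  0.015  0.002] [47 46 44]
165 251 [-0.203  0.014  0.001] [46 43 42]
168 251 [-0.19   0.013 -0.001] [36 34 33]
171 251 [-0.047  0.001  0.101] [255 255 255]
174 251 [-0.033 -0.     0.102] [95 95 90]
177 251 [-0.017 -0.001  0.105] [134 138 133]
180 251 [-0.004 -0.002  0.105] [255 255 255]
183 251 [-0.003 -0.002  0.095] [114 115 110]
186 251 [-0.001 -0.003  0.086] [162 169 163]
189 251 [-0.001 -0.003  0.076] [175 183 177]
192 251 [-0.004 -0.002  0.062] [174 183 177]
195 251 [-0.002 -0.002  0.053] [174 183 176]
198 251 [-0.005 -0.002  0.039] [175 184 177]
201 251 [-0.005 -0.002  0.026] [175 182 178]
204 251 [-0.001 -0.002  0.018] [174 181 176]
207 251 [ 0.007 -0.003  0.015] [ 35  82 141]
210 251 [nan nan nan] [40 40 39]
[(np.float64(-0.086), np.float64(0.325)), (np.float64(-0.078), np.float64(0.319)), (np.float64(-0.07), np.float64(0.318)), (np.flo
[... 217 characters left out ...]
np.float64(0.214)), (np.float64(-0.017), np.float64(0.204)), (np.float64(-0.012), np.float64(0.101)), (np.float64(-0.004), np.float64(0.035)), (np.float64(0.006), np.float64(0.01)), (np.float64(0.017), np.float64(0.014)), (np.float64(0.027), np.float64(0.014)), (np.float64(0.038), np.float64(0.017)), (np.float64(0.048), np.float64(0.011)), (np.float64(0.059), np.float64(0.014)), (np.float64(0.069), np.float64(0.013)), (np.float64(0.079), np.float64(0.021)), (np.float64(0.09), np.float64(0.011)), (np.float64(0.101), np.float64(0.017)), (np.float64(0.112), np.float64(0.008)), (np.float64(0.122), np.float64(0.017)), (np.float64(0.132), np.float64(0.017)), (np.float64(0.143), np.float64(0.011))]
```

View pics/c5.png

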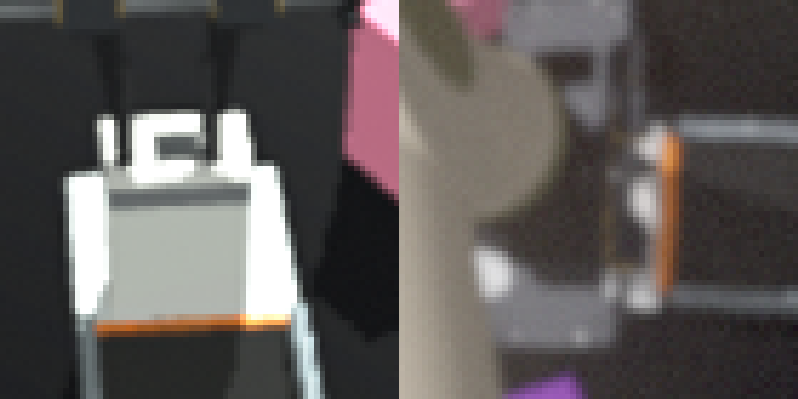

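The cartridge stands upright against the stop (front face at s≈−0.002, foot on the orange bar). In the left half the dark fingertips end on or above its top face, near (115,160) and (210,160), so the fingers passed over it. I'll measure the real tip height.

Run:
```python
from h import *
s=snap("side");P=pts(s)[0]; g=s["frame"].max(-1)
for v in range(160,188,2):
    print(v,[(u,int(g[v,u]),)+tuple(np.round([(P[v,u]-O)@d,(P[v,u]-O)@e,P[v,u][2]],3).tolist()) for u in (239,240,241,257,258)])
```

```text
160 [(239, 31, -0.022, -0.033, 0.161), (240, 33, -0.02, -0.03, 0.162), (241, 37, -0.021, -0.028, 0.161), (257, 34, -0.022, 0.015, 0.158), (258, 31, -0.019, 0.017, 0.16)]
162 [(239, 31, -0.02, -0.033, 0.155), (240, 36, -0.018, -0.03, 0.157), (241, 43, -0.019, -0.028, 0.156), (257, 39, -0.021, 0.015, 0.152), (258, 31, -0.019, 0.017, 0.154)]
164 [(239, 30, -0.018, -0.033, 0.15), (240, 32, -0.015, -0.031, 0.153), (241, 41, -0.018, -0.028, 0.15), (257, 38, -0.02, 0.015, 0.146), (258, 32, -0.018, 0.017, 0.148)]
166 [(239, 32, -0.014, -0.033, 0.147), (240, 33, -0.017, -0.031, 0.145), (241, 40, -0.016, -0.028, 0.145), (257, 40, -0.017, 0.014, 0.142), (258, 32, -0.014, 0.017, 0.144)]
168 [(239, 35, -0.013, -0.034, 0.141), (240, 34, -0.012, -0.031, 0.142), (241, 44, -0.016, -0.028, 0.139), (257, 37, -0.014, 0.014, 0.138), (258, 28, -0.013, 0.017, 0.138)]
170 [(239, 121, -0.179, -0.027, 0.002), (240, 44, -0.015, -0.031, 0.133), (241, 38, -0.015, -0.028, 0.133), (257, 57, -0.012, 0.014, 0.132), (258, 173, -0.013, 0.017, 0.131)]
172 [(239, 255, -0.045, -0.033, 0.102), (240, 103, -0.01, -0.031, 0.
[... 632 characters left out ...]
180 [(239, 176, -0.007, -0.035, 0.104), (240, 176, -0.008, -0.032, 0.104), (241, 182, -0.007, -0.029, 0.104), (257, 208, -0.004, 0.014, 0.104), (258, 237, -0.005, 0.017, 0.103)]
182 [(239, 179, -0.002, -0.035, 0.102), (240, 180, 0.0, -0.032, 0.104), (241, 180, -0.003, -0.03, 0.1), (257, 141, -0.002, 0.014, 0.099), (258, 136, -0.001, 0.016, 0.1)]
184 [(239, 111, -0.002, -0.035, 0.094), (240, 101, -0.003, -0.032, 0.094), (241, 104, -0.002, -0.03, 0.094), (257, 104, -0.004, 0.014, 0.09), (258, 106, -0.006, 0.017, 0.088)]
186 [(239, 144, -0.004, -0.035, 0.086), (240, 137, -0.001, -0.033, 0.089), (241, 138, -0.002, -0.03, 0.088), (257, 173, -0.002, 0.014, 0.084), (258, 176, -0.002, 0.017, 0.085)]
```

Depth shows the fingertips end about 12 mm above the TCP height, so they skimmed over the top without touching; the cartridge is untouched at the stop. I'll lift, retreat behind it, and check the tip height in free air.

move_arm:
  commands:
    - [[-0.0276,0,-0.075,0,0,0,160],[0.0776,0,-0.0285,0,0,0,160],[0.0776,0,-0.0285,0,0,0,160],[0.0776,0,-0.0285,0,0,0,160],[0.0776,0,-0.0285,0,0,0,160],[0.0776,0,-0.0285,0,0,0,160],[0.0776,0,-0.0285,0,0,0,160],[0,0,0,0,0,0,160]]

```text
time: 16.6
tool_pos: [0.5447, 0.1077, 0.1111]
ee_rot: [0.719, 0.673, -0.128, 0.119]
force: [0.5, -0.4, 0.4]
grip_width: 0.373
grasp_force: 0.0
```

Run:
```python
from h import *
go((-.071,-.004,.075))
p=np.array(manip.state()["tool_pos"]);R=Ro.from_quat(manip.state()["ee_rot"]).as_matrix()
s=snap("side");P=pts(s)[0]
T=(P-p)@R  # tool coords
m=(np.abs(T[...,0])<.02)&(np.abs(T[...,1])<.06)&(T[...,2]>-.05)&(T[...,2]<.03)
for sg in(-1,1):
    q=T[m&(T[...,1]*sg>0)]; print("tips tool z pct",np.percentile(q[:,2],[50,90,98,100]).round(3),"y",np.percentile(q[:,1],[2,98]).round(3),"x",np.percentile(q[:,0],[2,50]).round(3),len(q))
top()
```

```text
t 16.6 s,l,z [-0.0873 -0.0085  0.1111] F d,e,z [0.34 0.48 0.35] grip 0.373 zaxis d,e,z [ 0.344  0.001 -0.939] y·d -0.004
(-0.071, -0.004, 0.075) units [-0.019  0.029  0.263]
tips tool z pct [-0.032 -0.015 -0.011 -0.01 ] y [-0.026 -0.015] x [-0.015 -0.01 ] 51
tips tool z pct [-0.03  -0.013 -0.011 -0.01 ] y [0.018 0.029] x [-0.014 -0.011] 57
top top c [-0.0287 -0.0051] [0.071 0.05 ] 89.9 321
side top c [-0.0259 -0.0014] [0.07  0.053] 89.0 332
```

The cartridge is upright, centred at s≈−0.027 with its front on the stop. The fingertips really end about 10 mm behind the TCP, so I'm lowering to put contact at about 90 mm and pushing.

move_arm:
  commands:
    - [[0,0.004,0.065,0,0,0,160],[0,0.004,0.065,0,0,0,160],[-0.005,0.004,0.065,0,0,0,160],[-0.014,0.003,0.068,0,0,0,160],[-0.0125,0,0.0046,0,0,0,160],[-0.0125,0,0.0046,0,0,0,160],[-0.0125,0,0.0046,0,0,0,160],[-0.0125,0,0.0046,0,0,0,160]]

```text
time: 17.75
tool_pos: [0.5454, 0.0821, 0.0754]
ee_rot: [0.719, 0.672, -0.128, 0.12]
force: [0.1, -0.5, 0.5]
grip_width: 0.372
grasp_force: 0.0
```

move_arm:
  commands:
    - [[-0.015,0,0.0055,0,0,0,160],[-0.015,0,0.0055,0,0,0,160],[-0.015,0,0.0055,0,0,0,160],[-0.015,0,0.0055,0,0,0,160],[-0.015,0,0.0055,0,0,0,160],[-0.015,0,0.0055,0,0,0,160],[-0.015,0,0.0055,0,0,0,160],[-0.015,0,0.0055,0,0,0,160]]

```text
time: 18.75
tool_pos: [0.5438, 0.0626, 0.0752]
ee_rot: [0.719, 0.672, -0.128, 0.119]
force: [0.7, 2.4, 2.4]
grip_width: 0.373
grasp_force: 1.1
```

Run:
```python
from h import *
go()
s=snap("side");P=pts(s)[0]
for v in range(168,210,4):
    q=P[v,251]; print(v,np.round([(q-O)@d,(q-O)@e,q[2]],3))
```

```text
t 18.75 s,l,z [-0.0422 -0.0061  0.0752] F d,e,z [-2.42  0.54  2.39] grip 0.373 zaxis d,e,z [ 0.345  0.001 -0.939] y·d -0.002
168 [-0.188  0.013  0.001]
172 [-0.169  0.011 -0.001]
176 [-0.016 -0.001  0.109]
180 [-0.002 -0.003  0.107]
184 [ 0.009 -0.003  0.102]
188 [ 0.019 -0.004  0.097]
192 [ 0.013 -0.004  0.077]
196 [ 0.01  -0.003  0.06 ]
200 [ 0.002 -0.003  0.037]
204 [-0.    -0.002  0.019]
208 [ 0.009 -0.003  0.012]
```

It is tipping over the stop as intended, at about 14°, so I'll keep pushing.

move_arm:
  commands:
    - [[-0.02,0,0.0073,0,0,0,160],[-0.02,0,0.0073,0,0,0,160],[-0.02,0,0.0073,0,0,0,160],[-0.02,0,0.0073,0,0,0,160],[-0.02,0,0.0073,0,0,0,160],[-0.02,0,0.0073,0,0,0,160],[-0.02,0,0.0073,0,0,0,160],[-0.02,0,0.0073,0,0,0,160]]

```text
time: 19.8
tool_pos: [0.5421, 0.037, 0.0752]
ee_rot: [0.719, 0.672, -0.128, 0.119]
force: [-0.1, -0.6, -1.2]
grip_width: 0.368
grasp_force: 0.0
```

Run:
```python
from h import *
go()
s=snap("side");P=pts(s)[0]
for v in range(168,236,5):
    q=P[v,251]; print(v,np.round([(q-O)@d,(q-O)@e,q[2]],3))
```

```text
t 19.8 s,l,z [-0.0167 -0.0061  0.0752] F d,e,z [ 0.6  -0.07 -1.16] grip 0.368 zaxis d,e,z [ 0.345  0.001 -0.939] y·d -0.002
168 [-0.188  0.013  0.001]
173 [-0.162  0.011  0.001]
178 [-0.14   0.009 -0.001]
183 [-0.11   0.006  0.003]
188 [ 0.022 -0.004  0.099]
193 [ 0.039 -0.006  0.097]
198 [ 0.047 -0.006  0.087]
203 [ 0.053 -0.007  0.075]
208 [ 0.011 -0.003  0.015]
213 [ 0.031 -0.005  0.014]
218 [ 0.049 -0.006  0.013]
223 [ 0.066 -0.008  0.012]
228 [ 0.085 -0.009  0.012]
233 [ 0.103 -0.011  0.012]
```

It is past balance and falling. I'm lifting clear and going back behind it.

move_arm:
  commands:
    - [[-0.023,0,-0.0625,0,0,0,160],[-0.023,0,-0.0625,0,0,0,160],[-0.023,0,-0.0625,0,0,0,160],[0.069,0,-0.0254,0,0,0,160],[0.069,0,-0.0254,0,0,0,160],[0.069,0,-0.0254,0,0,0,160],[0.069,0,-0.0254,0,0,0,160],[0.069,0,-0.0254,0,0,0,160]]

```text
time: 20.85
tool_pos: [0.5459, 0.0932, 0.1051]
ee_rot: [0.719, 0.672, -0.128, 0.119]
force: [0.7, -0.6, -0.6]
grip_width: 0.373
grasp_force: 0.0
```

Run:
```python
from h import *
go((-.072,-.006,.03))
s=snap("side");P=pts(s)[0]
t=snap("top");Q=pts(t)[0]
for n,X in(("side",P),("top",Q)):
    S=(X-O)@d;L=(X-O)@e;m=(abs(X[...,2]-.063)<.005)&(abs(L)<.045)&(S>-.05)&(S<.12)
    if m.sum()>20:
        r=cv2.minAreaRect(np.c_[S[m],L[m]].astype(np.float32)); print(n,"lying top face c",np.round(r[0],4),np.round(r[1],3),round(r[2],1),m.sum(),"S",np.percentile(S[m],[1,99]).round(4),"z",np.median(X[m][:,2]).round(4))
cv2.imwrite("pics/c6.png",np.hstack([cv2.resize(s["frame"][140:270,190:320],(400,400),interpolation=cv2.INTER_CUBIC),cv2.resize(t["frame"][130:240,210:320],(400,400),interpolation=cv2.INTER_CUBIC)]))
```

```text
t 20.85 s,l,z [-0.073  -0.0062  0.1051] F d,e,z [ 0.59  0.77 -0.55] grip 0.373 zaxis d,e,z [ 0.345  0.001 -0.939] y·d -0.002
(-0.072, -0.006, 0.03) units [0.167 0.002 0.472]
side lying top face c [ 0.0239 -0.0018] [0.102 0.071] 0.3 676 S [-0.0257  0.0739] z 0.0632
top lying top face c [ 0.0211 -0.0055] [0.1   0.071] 0.5 554 S [-0.0279  0.0704] z 0.0635
```

View pics/c6.png

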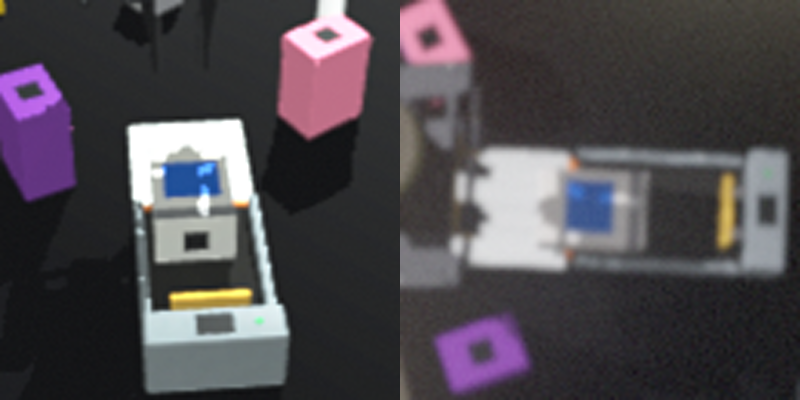

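The cartridge lies flat and square on the bed with its label up: label at (190,180) side and (590,205) top. Its foot is at s≈−0.028 and its top end at s≈0.072. The plate face should be near s≈0.145. I'll descend behind it and slide it on.

move_arm:
  commands:
    - [[0.008,0.001,0.065,0,0,0,160],[0.008,0.001,0.065,0,0,0,160],[0.008,0.001,0.065,0,0,0,160],[0.008,0.001,0.065,0,0,0,160],[0.008,0.001,0.065,0,0,0,160],[0.008,0.001,0.065,0,0,0,160],[0.008,0.001,0.065,0,0,0,160],[0.008,0.001,0.067,0,0,0,160]]

```text
time: 21.95
tool_pos: [0.5459, 0.0743, 0.0278]
ee_rot: [0.719, 0.672, -0.128, 0.119]
force: [-0.1, 0.2, 0.2]
grip_width: 0.373
grasp_force: 0.0
```

move_arm:
  commands:
    - [[-0.025,0,0.0092,0,0,0,160],[-0.025,0,0.0092,0,0,0,160],[-0.0125,0,0.0046,0,0,0,160],[-0.0125,0,0.0046,0,0,0,160],[-0.0125,0,0.0046,0,0,0,160],[-0.0125,0,0.0046,0,0,0,160],[-0.0125,0,0.0046,0,0,0,160],[-0.0125,0,0.0046,0,0,0,160]]

```text
time: 22.95
tool_pos: [0.5446, 0.0547, 0.0284]
ee_rot: [0.719, 0.672, -0.128, 0.119]
force: [1.3, 2.8, 0.5]
grip_width: 0.375
grasp_force: 1.2
```

```bash
python3 -c "
from h import *
go()"
```

```text
t 22.95 s,l,z [-0.0344 -0.0048  0.0284] F d,e,z [-2.93  1.14  0.49] grip 0.375 zaxis d,e,z [ 0.344  0.001 -0.939] y·d -0.002
```

move_arm:
  commands:
    - [[-0.021,0,0.0077,0,0,0,160],[-0.021,0,0.0077,0,0,0,160],[-0.021,0,0.0077,0,0,0,160],[-0.021,0,0.0077,0,0,0,160],[-0.021,0,0.0077,0,0,0,160],[-0.021,0,0.0077,0,0,0,160],[-0.021,0,0.0077,0,0,0,160],[-0.021,0,0.0077,0,0,0,160]]

```text
time: 23.95
tool_pos: [0.5427, 0.0274, 0.0284]
ee_rot: [0.719, 0.672, -0.128, 0.119]
force: [0.0, 2.7, 0.4]
grip_width: 0.373
grasp_force: 1.1
```

move_arm:
  commands:
    - [[-0.021,0,0.0077,0,0,0,160],[-0.021,0,0.0077,0,0,0,160],[-0.021,0,0.0077,0,0,0,160],[-0.021,0,0.0077,0,0,0,160],[-0.021,0,0.0077,0,0,0,160],[-0.021,0,0.0077,0,0,0,160],[-0.015,0,0.0055,0,0,0,160],[-0.0075,0,0.0027,0,0,0,160]]

```text
time: 24.95
tool_pos: [0.5411, 0.0038, 0.0284]
ee_rot: [0.719, 0.672, -0.128, 0.119]
force: [0.1, 2.2, 0.5]
grip_width: 0.37
grasp_force: 1.1
```

Run:
```python
from h import *
go()
for n in("top","side"):
    s=snap(n);X=pts(s)[0];S=(X-O)@d;L=(X-O)@e;hsv=cv2.cvtColor(s["frame"],cv2.COLOR_BGR2HSV)
    m=(abs(X[...,2]-.063)<.004)&(abs(L)<.03)&(S>-.02)&(S<.15)&(hsv[...,1]<70)
    b=(cv2.inRange(hsv,(18,90,80),(35,255,255))>0)&(abs(L)<.05)&(S>.1)&(S<.17)&(abs(X[...,2]-.055)<.006)
    print(n,"cart front",np.percentile(S[m],[98,99.5]).round(4),"plate S",np.percentile(S[b],[1,5,50,95]).round(4),b.sum())
```

```text
t 24.95 s,l,z [ 0.0165 -0.0048  0.0284] F d,e,z [-2.25 -0.03  0.51] grip 0.37 zaxis d,e,z [ 0.345  0.001 -0.939] y·d -0.002
top cart front [0.1218 0.1223] plate S [0.1458 0.146  0.1486 0.1504] 33
side cart front [0.1242 0.125 ] plate S [0.1475 0.1481 0.1524 0.1551] 95
```

The gap to the plate is about 22 mm. I'll advance 16 mm, then creep.

move_arm:
  commands:
    - [[-0.0125,0,0.0046,0,0,0,160],[-0.0125,0,0.0046,0,0,0,160],[-0.0125,0,0.0046,0,0,0,160],[-0.0125,0,0.0046,0,0,0,160],[-0.0125,0,0.0046,0,0,0,160],[-0.0125,0,0.0046,0,0,0,160],[-0.0125,0,0.0046,0,0,0,160],[-0.0075,0,0.0027,0,0,0,160]]

```text
time: 26.05
tool_pos: [0.5401, -0.0113, 0.0284]
ee_rot: [0.719, 0.672, -0.128, 0.119]
force: [-0.6, 1.8, -0.1]
grip_width: 0.375
grasp_force: 1.1
```

move_arm:
  commands:
    - [[-0.003,0,0.0011,0,0,0,160],[-0.003,0,0.0011,0,0,0,160],[-0.003,0,0.0011,0,0,0,160],[-0.003,0,0.0011,0,0,0,160],[-0.003,0,0.0011,0,0,0,160],[-0.003,0,0.0011,0,0,0,160],[0,0,0,0,0,0,160],[0,0,0,0,0,0,160]]

```text
time: 27.05
tool_pos: [0.5399, -0.0141, 0.0284]
ee_rot: [0.719, 0.672, -0.128, 0.12]
force: [0.9, 2.2, 0.2]
grip_width: 0.372
grasp_force: 0.9
```

move_arm:
  commands:
    - [[-0.002,0,0.0007,0,0,0,160],[-0.002,0,0.0007,0,0,0,160],[-0.002,0,0.0007,0,0,0,160],[-0.002,0,0.0007,0,0,0,160],[-0.002,0,0.0007,0,0,0,160],[-0.002,0,0.0007,0,0,0,160],[0,0,0,0,0,0,160],[0,0,0,0,0,0,160]]

```text
time: 28.05
tool_pos: [0.5398, -0.016, 0.0285]
ee_rot: [0.719, 0.672, -0.128, 0.119]
force: [-0.4, 2.0, -0.5]
grip_width: 0.37
grasp_force: 0.9
```

move_arm:
  commands:
    - [[-0.003,0,0.0011,0,0,0,160],[-0.003,0,0.0011,0,0,0,160],[-0.003,0,0.0011,0,0,0,160],[-0.003,0,0.0011,0,0,0,160],[-0.003,0,0.0011,0,0,0,160],[-0.003,0,0.0011,0,0,0,160],[0,0,0,0,0,0,160],[0,0,0,0,0,0,160]]

```text
time: 29.05
tool_pos: [0.5396, -0.0188, 0.0285]
ee_rot: [0.719, 0.672, -0.128, 0.12]
force: [-0.0, 1.5, 0.5]
grip_width: 0.374
grasp_force: 0.8
```

move_arm:
  commands:
    - [[-0.002,0,0.0007,0,0,0,160],[-0.002,0,0.0007,0,0,0,160],[-0.002,0,0.0007,0,0,0,160],[-0.002,0,0.0007,0,0,0,160],[-0.002,0,0.0007,0,0,0,160],[-0.002,0,0.0007,0,0,0,160],[0,0,0,0,0,0,160],[0,0,0,0,0,0,160]]

```text
time: 30.05
tool_pos: [0.5397, -0.0202, 0.0285]
ee_rot: [0.719, 0.672, -0.127, 0.119]
force: [0.9, 4.8, -0.9]
grip_width: 0.37
grasp_force: 2.6
```

move_arm:
  commands:
    - [[-0.002,0,0.0007,0,0,0,160],[-0.002,0,0.0007,0,0,0,160],[-0.002,0,0.0007,0,0,0,160],[-0.002,0,0.0007,0,0,0,160],[-0.002,0,0.0007,0,0,0,160],[-0.002,0,0.0007,0,0,0,160],[0,0,0,0,0,0,160],[0,0,0,0,0,0,160]]

```text
time: 31.05
tool_pos: [0.5398, -0.0209, 0.0285]
ee_rot: [0.719, 0.673, -0.127, 0.119]
force: [0.2, 7.9, 0.1]
grip_width: 0.373
grasp_force: 4.4
```

```bash
python3 -c "
from h import *
f=[]
for i in range(6):
    snap('side'); f.append(manip.state()['force']@d)
print(np.round(f,2))
go()"
```

```text
[-8.68 -8.65 -9.02 -8.02 -8.81 -9.45]
t 31.35 s,l,z [ 0.0412 -0.0043  0.0285] F d,e,z [-9.45  0.52 -0.66] grip 0.373 zaxis d,e,z [ 0.343  0.002 -0.939] y·d -0.004
```

move_arm:
  commands:
    - [[-0.002,0,0.0007,0,0,0,160],[-0.002,0,0.0007,0,0,0,160],[-0.002,0,0.0007,0,0,0,160],[0,0,0,0,0,0,160],[0,0,0,0,0,0,160],[0,0,0,0,0,0,160],[0,0,0,0,0,0,160],[0,0,0,0,0,0,160]]

```text
time: 32.35
tool_pos: [0.5398, -0.0212, 0.0285]
ee_rot: [0.719, 0.673, -0.126, 0.119]
force: [1.0, 11.0, -0.1]
grip_width: 0.368
grasp_force: 5.3
```

```bash
python3 -c "
from h import *
f=[]
for i in range(6):
    snap('side'); f.append(manip.state()['force']@d)
print(np.round(f,2),np.mean(f))
go()"
```

```text
[-10.03 -11.05 -10.71 -10.11 -10.18 -10.89] -10.494048816759884
t 32.65 s,l,z [ 0.0416 -0.0043  0.0285] F d,e,z [-10.89  -1.06  -0.46] grip 0.372 zaxis d,e,z [ 0.342  0.002 -0.94 ] y·d -0.004
```

move_arm:
  commands:
    - [[0,0,0,0,0,0,160],[0,0,0,0,0,0,160],[0,0,0,0,0,0,160],[0,0,0,0,0,0,160],[0,0,0,0,0,0,160],[0,0,0,0,0,0,160],[0,0,0,0,0,0,160],[0,0,0,0,0,0,160]]

```text
time: 33.65
tool_pos: [0.5398, -0.0212, 0.0285]
ee_rot: [0.719, 0.673, -0.126, 0.119]
force: [0.2, 10.9, -0.1]
grip_width: 0.373
grasp_force: 5.3
```

Held at about 10.5 N for 2 s. Bed friction takes about 2 N of that, so I'll add a little and hold again to get nearer 10 N at the plate itself.

move_arm:
  commands:
    - [[-0.0015,0,0.0005,0,0,0,160],[-0.0015,0,0.0005,0,0,0,160],[0,0,0,0,0,0,160],[0,0,0,0,0,0,160],[0,0,0,0,0,0,160],[0,0,0,0,0,0,160],[0,0,0,0,0,0,160],[0,0,0,0,0,0,160]]

```text
time: 34.65
tool_pos: [0.5398, -0.0214, 0.0285]
ee_rot: [0.719, 0.673, -0.126, 0.119]
force: [-0.3, 12.2, 0.2]
grip_width: 0.374
grasp_force: 5.8
```

move_arm:
  commands:
    - [[0,0,0,0,0,0,160],[0,0,0,0,0,0,160],[0,0,0,0,0,0,160],[0,0,0,0,0,0,160],[0,0,0,0,0,0,160],[0,0,0,0,0,0,160],[0,0,0,0,0,0,160],[0,0,0,0,0,0,160]]

```text
time: 35.65
tool_pos: [0.5398, -0.0213, 0.0285]
ee_rot: [0.719, 0.673, -0.126, 0.119]
force: [0.5, 12.1, 0.4]
grip_width: 0.37
grasp_force: 5.8
```

move_arm:
  commands:
    - [[0.006,0,-0.0022,0,0,0,160],[0.006,0,-0.0022,0,0,0,160],[0.006,0,-0.0022,0,0,0,160],[0.006,0,-0.0022,0,0,0,160],[0.006,0,-0.0022,0,0,0,160],[0.006,0,-0.0022,0,0,0,160],[0.006,0,-0.0022,0,0,0,160],[0.006,0,-0.0022,0,0,0,160]]

```text
time: 36.65
tool_pos: [0.5396, -0.0168, 0.0286]
ee_rot: [0.719, 0.672, -0.128, 0.12]
force: [0.5, -0.2, -0.5]
grip_width: 0.371
grasp_force: 0.0
```

move_arm:
  commands:
    - [[0.01,0,-0.0037,0,0,0,160],[0.02,0,-0.0073,0,0,0,160],[0.02,0,-0.0073,0,0,0,160],[0.04,0,-0.0147,0,0,0,160],[0.06,0,-0.022,0,0,0,160],[-0.025,0,-0.07,0,0,0,160],[-0.025,0,-0.07,0,0,0,160],[-0.025,0,-0.07,0,0,0,160]]

```text
time: 37.65
tool_pos: [0.5416, 0.0075, 0.0631]
ee_rot: [0.72, 0.672, -0.128, 0.12]
force: [-0.5, -0.2, 0.3]
grip_width: 0.373
grasp_force: 0.0
```

move_arm:
  commands:
    - [[-0.03,0,-0.08,0,0,0,160],[-0.03,0,-0.08,0,0,0,160],[-0.03,0,-0.08,0,0,0,160],[0.03,0,-0.08,0,0,0,160],[0.03,0,-0.08,0,0,0,160],[0.03,0,-0.08,0,0,0,160],[0,0,0,0,0,0,160],[0,0,0,0,0,0,160]]

```text
time: 38.65
tool_pos: [0.5429, 0.0324, 0.1293]
ee_rot: [0.719, 0.672, -0.128, 0.119]
force: [0.1, 0.6, 0.3]
grip_width: 0.373
grasp_force: 0.0
```

Run:
```python
from h import *
go()
f=[]
for n in("top","side"):
    s=snap(n);X=pts(s)[0];S=(X-O)@d;L=(X-O)@e;hsv=cv2.cvtColor(s["frame"],cv2.COLOR_BGR2HSV)
    m=(abs(X[...,2]-.063)<.004)&(abs(L)<.03)&(S>-.02)&(S<.15)&(hsv[...,1]<70)
    b=(cv2.inRange(hsv,(18,90,80),(35,255,255))>0)&(abs(L)<.05)&(S>.1)&(S<.17)&(abs(X[...,2]-.055)<.006)
    print(n,"cart",np.percentile(S[m],[1,98,99.5]).round(4),"plate S",np.percentile(S[b],[1,5,50]).round(4),b.sum())
    f.append(s["frame"])
cv2.imwrite("pics/c7.png",np.hstack([cv2.resize(f[1][130:260,190:320],(400,400),interpolation=cv2.INTER_CUBIC),cv2.resize(f[0][130:240,210:320],(400,400),interpolation=cv2.INTER_CUBIC)]))
```

```text
t 38.65 s,l,z [-0.0121 -0.005   0.1293] F d,e,z [-0.58  0.02  0.27] grip 0.373 zaxis d,e,z [ 0.345  0.    -0.939] y·d -0.002
top cart [0.0474 0.1454 0.146 ] plate S [0.15   0.15   0.1501] 5
side cart [0.0488 0.148  0.1491] plate S [0.1484 0.1489 0.1529] 81
```

View pics/c7.png

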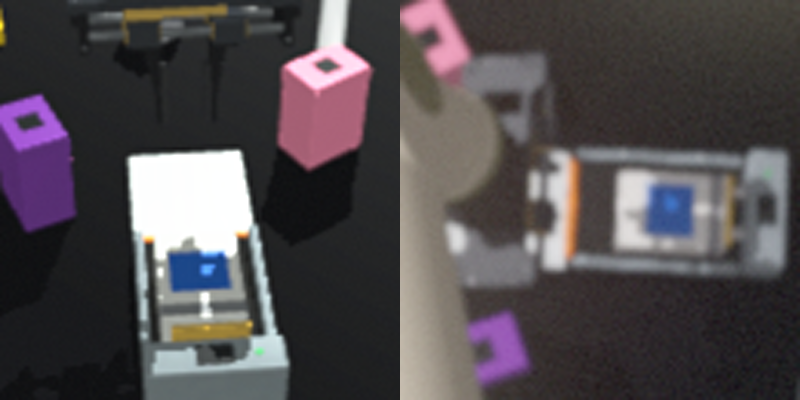

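The cartridge lies flat with its top end against the brass plate, at (210,325) side and (730,205) top. The gripper is clear and the neighbours haven't moved.

```bash
python3 -c "
from h import *
print(manip.sign_off())"
```

```text
the job is handed in; nothing more can be done
None
```

The job is handed in: the cartridge met the stop, was tipped over it, slid to the brass plate, pressed there at 10.5–12 N for over 3 s (highest force read on the cartridge about 12 N), and left lying against the plate at 38.65 s, though the first high push passed over its top and had to be repeated lower.

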